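# Point-and-check before starting the pump

### The arm

A 6-joint arm with a two-finger parallel gripper is mounted at the origin on the work surface. World frame = base frame: x ahead of the robot, y to its left, z up, the work surface at z = 0. Lengths are in m, angles in degrees, forces in N, time in s.
With the tool pointing down it reaches from about 0.375 to 0.9 m from the base axis. Payload 3.1 kg.
Tool frame: the origin (TCP) lies between the finger pads, 19 mm behind the fingertips; this is the grasp point; z points along the fingers, y is the line along which they close (so a half turn about z gives the same grasp; the last joint's range is limited). The gripper opens to 87 mm and grips with 3 to 60 N. Pads are 19 mm wide; open, the fingers measure 117 mm over their backs; the gripper's body (75 mm by 190 mm) begins 51 mm behind the grasp point.
Start: joints at [-79.784, 30.224, 82.088, -0, 67.689, -10.227], TCP at [0.218, -0.586, 0.241] pointing down, gripper open.
Joint ranges: [-176.69, 176.69], [-43.24, 126.21], [12.49, 139.97], [-82, 262], [0, 151.66], [-163.58, 163.58]. Speed limits (degrees/s): [159.86, 159.86, 180, 180, 180, 180].

### API

Orientations are given as a 3x3 rotation matrix whose columns are the frame's x, y, z axes.
In Python, from rig import bot gives the robot as it stands.
- The arm moves only by the tool apply_moves, never from a script. Its argument "steps" is a list that holds one entry, the list of rows, each a list of 7 numbers: the shift along the tool's x, y, z in cm, then the turn, a rotation vector about the tool's x, y, z in degrees, then the gripper command: -1 is shut, 1 is fully open, values between are in proportion. In form: [[[dx, dy, dz, rx, ry, rz, jaw], ...]]. A call has 1 to 20 rows; each row is the pose to reach, as a shift and turn from the pose commanded when the call began, along the tool's axes at that moment; what a row does not reach only later rows make up. A row lasts 1/8 s, in which the tool goes at most 62.5 mm and 10.7 degrees, less where a joint would pass 70% of its speed; a pose out of reach is approached as far as the arm can. A call with a gripper value outside its range is refused whole. The fingers move at their own pace and stop on an object; the grip force is fixed at half the most. Time passes only in rows, so rows that repeat a pose let the fingers close. It gives the time, the measured TCP pose, the force, the opening and the grip force at its end, in the units of the state.
- bot.read_state(): the state, without advancing time (a new reading comes with each control period).
- bot.capture(name): name is "scene" or "top"; returns the picture (400x640x3 uint8, blue, green, red); there is no depth.
- bot.camera_model(name): a dict with "intrinsics" (3x3 intrinsics, pixels), "k1" (the pictures are not rectified: a ray, as slopes to the right and down, at radius r is drawn at 1 + k1 r^2 times it, then the intrinsics apply), "R" (3x3) and "t" (3): a world point X has camera coordinates R X + t. Camera axes: x right, y down, z forward; pixel columns grow to the right and rows downward; lengths in m; the calibration is good to about 2 mm. A picture is of the moment at which its call begins. camera_model takes no time and is no camera call.
- bot.hand_in(): hands the job in; it is judged then, once.
The state is a dict: "time_s": time; "joint_positions": joint angles; "qvel": joint speeds; "tau": joint torques, N m; "position": TCP position; "tcp_rot": TCP orientation; "force": force on the tool from outside, world axes, zero at the start; "moment": the same for the moment, N m; "opening": opening from 0.0 (shut) to 1.0 (fully open); "grasp_force": force on a finger pad.
Only numpy, scipy, OpenCV 4.12 (cv2) and the standard library are available. Lean on these libraries where they do the work, as an engineer would, in place of code of your own. Each camera call takes 0.05 s, during which the arm holds its last target. There are 200 camera calls.

### The job

Do the point-and-check before the run: point down at the blue cap of the amber bottle, fingertips just above the middle of the cap (a few centimetres at most) without touching it, and stay there for two seconds, then point in the same way at the red-capped vial in the rack for two seconds. Only then press the green button on the pump controller with the fingertips until it is fully in, and move clear of it. Do not bring the fingertips down over any other bottle or vial, do not touch or move the bottles and vials, and leave the red button and everything else as they are.

Things in the scene. Friction and masses are not known exactly. Their poses are not given: they have to be found in the camera images.
- amber_bottle: The named bottle: brown amber glass, BLUE cap, white paper label. Cap top is at z = +0.130 m in its frame. Origin: centre of the underside, z up; loose, 350 g, 66 mm in diameter, 130 mm tall.
- amber_cap (a point): Centre of the top face of the amber bottle's blue cap (134 mm above the table). Pointing at the cap means the TCP above this point.
- clear_bottle: Bystander: same bottle in clear glass with a blue cap. Cap top is at z = +0.130 m in its frame. Origin: centre of the underside, z up; loose, 350 g, 66 mm in diameter, 130 mm tall.
- clear_cap (a point): Centre of the top of the clear bottle's cap.
- white_cap_bottle: Bystander: same bottle in amber glass with a WHITE cap. Cap top is at z = +0.130 m in its frame. Origin: centre of the underside, z up; loose, 350 g, 66 mm in diameter, 130 mm tall.
- white_cap (a point): Centre of the top of the white cap.
- tray: Fixed white open tray, 110 x 270 x 18 mm, in which the three bottles stand in a row along its y, 85 mm apart, in any order. Left or right on the bench. Origin: centre of its underside.
- rack: Fixed grey vial rack, 60 x 176 x 45 mm, with a row of four holes along its y, 42 mm apart, one vial in each, in any order. On the other side of the bench from the tray. Origin: centre of its underside.
- red_vial: The named vial: small glass vial with a RED cap, standing in the rack with its cap top 77 mm above the table. 22-25 mm in diameter, 69 mm tall, loose, 30 g. Origin: centre of the underside, z up.
- red_vial_top (a point): Centre of the top face of the red cap.
- white_vial: Bystander: the same vial with a WHITE cap. 22-25 mm in diameter, 69 mm tall, loose, 30 g. Origin: centre of the underside, z up.
- white_vial_top (a point): Centre of the top face of the white cap.
- yellow_vial: Bystander: the same vial with a YELLOW cap. 22-25 mm in diameter, 69 mm tall, loose, 30 g. Origin: centre of the underside, z up.
- yellow_vial_top (a point): Centre of the top face of the yellow cap.
- black_vial: Bystander: the same vial with a BLACK cap. 22-25 mm in diameter, 69 mm tall, loose, 30 g. Origin: centre of the underside, z up.
- black_vial_top (a point): Centre of the top face of the black cap.
- controller: Fixed pump controller between tray and rack: beige box, 170 (x) x 140 (y) x 70 mm, blue screen on top on the far side and two round push buttons on top on the side near the robot. Origin: centre of its underside.
- start_button (a joint): GREEN start button (30 mm across, stands 16 mm proud of the box top, centre 35 mm towards the robot and 35 mm to +y of the box centre): depth pressed in m, 0 = out, 0.008 = fully in. No spring: it slides down against about 4 N of friction and stays where it is pushed.
- start_top (a point): Centre of the green button's top face, 86 mm above the table when out; press straight down.
- stop_button (a joint): RED stop button, same kind, 70 mm from the green one on the -y side; 0 = out. Must stay out.
- stop_top (a point): Centre of the red button's top face.
- beaker: Bystander: loose clear plastic beaker, 70 mm across, 85 mm tall, beyond the work. Origin: centre of underside.
- flask: Bystander: loose clear conical flask, 76 mm across, 104 mm tall, beyond the work. Origin: centre of underside.
- wrench: Bystander: loose steel wrench, 160 mm long, lying on the bench beyond the work.
There are look-alikes about, which are no part of the job. Leave any purple or turquoise look-alike of the red_vial alone. What is shaped like the controller but turquoise or yellow is not meant.

How it is judged:
By the outcome, as a careful person would: the job done as asked, in the order asked, and still so for the second after the job is handed in, with the robot touching nothing.
It also fails if it takes over 51 s, if anything falls off the work surface, if the arm or the gripper's body presses on something with over 40 N, if the wrist force passes 120 N, or if a joint passes its speed limit or range.

## Working session

There is one attempt and no reset: what is moved stays moved. The work goes in short steps, Python scripts to look and compute and a tool call to move; the robot and the scene stay as the last step left them, time stands still between calls to the robot, and variables do not carry over. Pictures are saved under pics/ and viewed, at most 10 in all, crops included, and the job is handed in when it is done.

Besides the shell and the picture viewer there is one more tool, called as name(argument=value, ...), one argument or row to a line, values as JSON. apply_moves: Moves the arm, as the interface text tells. Its arguments: {"type":"object","properties":{"steps":{"type":"array","items":{"type":"array","items":{"type":"array","items":{"type":"number"}}}}},"required":["steps"]}

```bash
mkdir -p pics; ls; python3 - <<'E'
from rig import bot
import cv2
for n in("scene","top"):
    cv2.imwrite(f"pics/{n}0.png",bot.capture(n)); m=bot.camera_model(n); print(n,m)
s=bot.read_state(); print(s["time_s"],s["position"],s["tcp_rot"],s["opening"])
E
```

```text
pics
scene {'intrinsics': array([[418.09892019,   0.        , 315.63474048],
       [  0.        , 418.09892019, 199.18113638],
       [  0.        ,   0.        ,   1.        ]]), 'k1': -0.02616810356241828, 'R': array([[ 0.60850963,  0.79334367,  0.01794013],
       [ 0.61658967, -0.45846293, -0.6400226 ],
       [-0.49953299,  0.40052161, -0.76814662]]), 't': array([-0.33323974, -0.26176753,  1.30686273])}
top {'intrinsics': array([[486.8065614 ,   0.        , 313.20969989],
       [  0.        , 486.8065614 , 204.78405399],
       [  0.        ,   0.        ,   1.        ]]), 'k1': 0.02242034090401206, 'R': array([[-2.08774115e-02, -9.99781846e-01,  6.27416146e-04],
       [-9.77568144e-01,  2.02819851e-02, -2.09640562e-01],
       [ 2.09582102e-01, -4.99009431e-03, -9.77778319e-01]]), 't': array([0.01469062, 0.56321791, 1.18546908])}
0.1 [ 0.21821047 -0.58499324  0.240372  ] [[ 9.37014863e-01  3.49289274e-01 -3.87370054e-04]
 [ 3.49289344e-01 -9.37012890e-01  1.94867627e-03]
 [ 3.17680984e-04 -1.96124286e-03 -9.99998026e-01]] 1.0019472962530176
```

View pics/scene0.png

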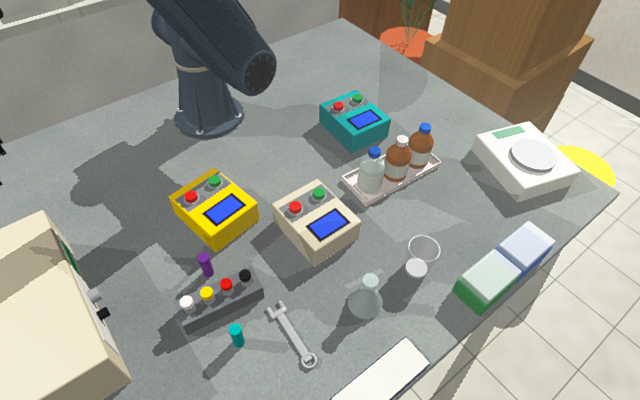

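View pics/top0.png

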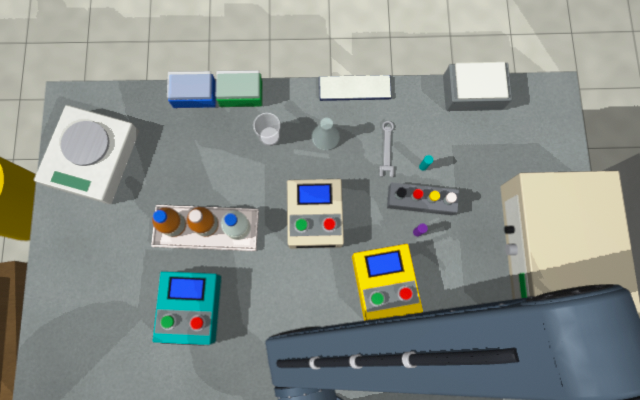

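The top view shows the blue caps at (160,215), on brown glass, and (232,219), on clear glass, with the white cap at (196,215). The amber bottle is therefore the leftmost one. The rack vials are black (401,192), red (418,194), yellow (434,196) and white (451,198), with purple and turquoise look-alikes standing outside the rack. The beige controller has its green button at (302,225) and red at (329,225); the turquoise and yellow controllers are look-alikes.

```bash
cat > h.py <<'E'
import cv2, numpy as np
from rig import bot
def ray(n,u,v):
    m=bot.camera_model(n);K=m["intrinsics"]
    d=np.array([m["k1"],0,0,0,0.])
    p=cv2.undistortPoints(np.array([[[u,v]]],float),K,d)[0,0]
    R=m["R"]; return -R.T@m["t"], R.T@np.array([p[0],p[1],1])
def plane(n,u,v,z):
    c,d=ray(n,u,v); return c+d*(z-c[2])/d[2]
def blob(img,seed,hue,r=14):
    x,y=seed; h=cv2.cvtColor(img,cv2.COLOR_BGR2HSV)
    H=h[...,0].astype(int); m=(np.abs((H-hue+90)%180-90)<12)&(h[...,1]>130)&(h[...,2]>60)
    w=np.zeros_like(m); w[y-r:y+r,x-r:x+r]=1
    n,l,s,c=cv2.connectedComponentsWithStats((m&w).astype(np.uint8))
    i=1+np.argmax(s[1:,4]); return c[i],s[i]
E
python3 - <<'E'
from h import *
T=bot.capture("top");S=bot.capture("scene")
for nm,z,hue,a,b in [("amber",.134,110,(160,215),(425,128)),("clear",.134,110,(231,219),(375,153)),("red",.077,0,(418,194),(226,284)),("yellow",.077,27,(434,196),(207,293)),("green",.086,65,(302,225),(319,193)),("stop",.086,0,(329,225),(295,207))]:
    for n,I,sd in(("top",T,a),("scene",S,b)):
        c,s=blob(I,sd,hue,11); print(nm,n,c.round(1),s,plane(n,*c,z).round(4))
a=cv2.resize(T[195:255,145:265],None,fx=5,fy=5);b=cv2.resize(T[175:215,380:460],None,fx=5,fy=5)
c=cv2.resize(T[175:255,280:350],None,fx=3,fy=3)
o=np.zeros((540,800,3),np.uint8);o[:300,:600]=a;o[300:500,:400]=b;o[300:540,420:630]=c
cv2.imwrite("pics/crop.png",o)
E
```

```text
amber top [159.4 215.8] [153 210  14  13 133] [0.5282 0.3705 0.134 ]
amber scene [424.7 127.7] [419 123  12  11 103] [0.5336 0.365  0.134 ]
clear top [230.3 219.3] [225 214  12  12 118] [0.5161 0.2017 0.134 ]
clear scene [374.3 151.4] [369 146  12  12 118] [0.5213 0.1982 0.134 ]
red top [417.7 193.5] [413 189  11  10  91] [ 0.5835 -0.262   0.077 ]
red scene [225.7 283.8] [220 278  12  13 129] [ 0.588  -0.2633  0.077 ]
yellow top [434.  195.4] [429 191  11  10  91] [ 0.5777 -0.303   0.077 ]
yellow scene [206.2 292.7] [200 286  13  14 146] [ 0.5821 -0.3044  0.077 ]
green top [301.  224.1] [296 219  11  11 100] [0.5093 0.0345 0.086 ]
green scene [318.3 192.3] [313 188  12  10  89] [0.512  0.0335 0.086 ]
stop top [329.  223.5] [324 218  11  12 109] [ 0.5093 -0.035   0.086 ]
stop scene [294.6 206.5] [289 201  12  12 123] [ 0.5135 -0.0372  0.086 ]
```

View pics/crop.png

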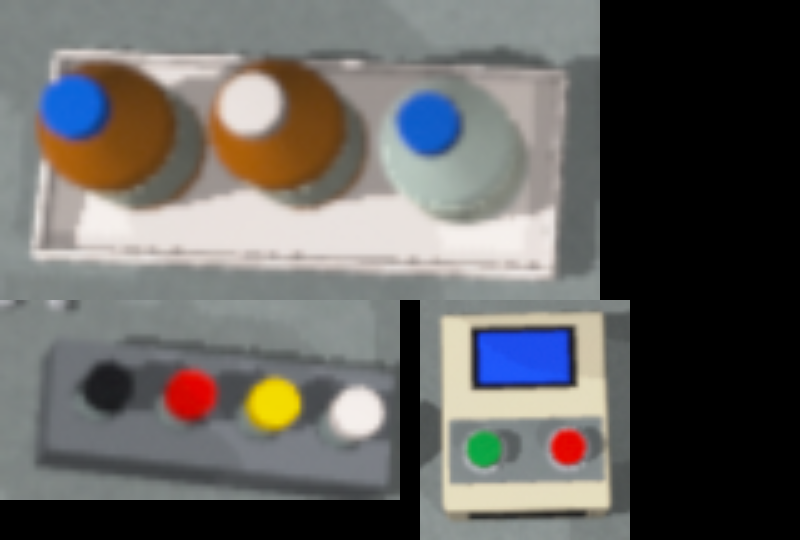

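The crop confirms the amber bottle (brown glass, blue cap), the red vial (second from the left in the rack) and the green button on the beige controller. I'll take a high transit to a point above the amber cap, with the jaws shut.

apply_moves(
  steps=[
    [[0, 0, -6, 0, 0, 0, -1], [30.7, -24.4, -6, 0, 0, 0, -1], [30.7, -24.4, -6, 0, 0, 0, -1], [30.7, -24.4, -6, 0, 0, 0, -1], [30.7, -24.4, -6, 0, 0, 0, -1], [30.7, -24.4, -6, 0, 0, 0, -1], [30.7, -24.4, -6, 0, 0, 0, -1], [30.7, -24.4, -6, 0, 0, 0, -1], [47.3, -66.2, -6, 0, 0, 0, -1], [47.3, -66.2, -6, 0, 0, 0, -1], [47.3, -66.2, -6, 0, 0, 0, -1], [47.3, -66.2, -6, 0, 0, 0, -1], [47.3, -66.2, -6, 0, 0, 0, -1], [47.3, -66.2, -6, 0, 0, 0, -1], [47.3, -66.2, -6, 0, 0, 0, -1], [47.3, -66.2, -6, 0, 0, 0, -1], [62.5, -78.5, -6, 0, 0, 0, -1], [62.5, -78.5, -6, 0, 0, 0, -1], [62.5, -78.5, -6, 0, 0, 0, -1], [62.5, -78.5, -6, 0, 0, 0, -1]],
  ],
)

```text
time_s: 2.7
position: [0.5323, 0.3695, 0.3]
tcp_rot: [[0.937, 0.35, 0.001], [0.35, -0.937, 0.0], [0.001, 0.0, -1.0]]
force: [0.3, -0.7, -0.8]
opening: 0.005
grasp_force: 0.0
```

apply_moves(
  steps=[
    [[-0.2, 0.1, 4, 0, 0, 0, -1], [-0.2, 0.1, 7, 0, 0, 0, -1], [-0.2, 0.1, 9.5, 0, 0, 0, -1], [-0.2, 0.1, 11.5, 0, 0, 0, -1], [-0.2, 0.1, 12.7, 0, 0, 0, -1], [-0.2, 0.1, 12.7, 0, 0, 0, -1], [-0.2, 0.1, 12.7, 0, 0, 0, -1]],
  ],
)

```text
time_s: 3.58
position: [0.529, 0.3664, 0.1752]
tcp_rot: [[0.937, 0.349, 0.002], [0.349, -0.937, 0.001], [0.002, 0.0, -1.0]]
force: [0.4, -0.5, 0.3]
opening: 0.003
grasp_force: 0.0
```

```bash
python3 - <<'E'
from h import *
S=bot.capture("scene");T=bot.capture("top")
o=np.hstack([cv2.resize(S[50:200,340:490],(390,390)),cv2.resize(T[150:280,120:250],(390,390))])
cv2.imwrite("pics/p1.png",o);print(bot.read_state()["position"])
E
```

```text
[0.52891055 0.36675852 0.1754034 ]
```

View pics/p1.png

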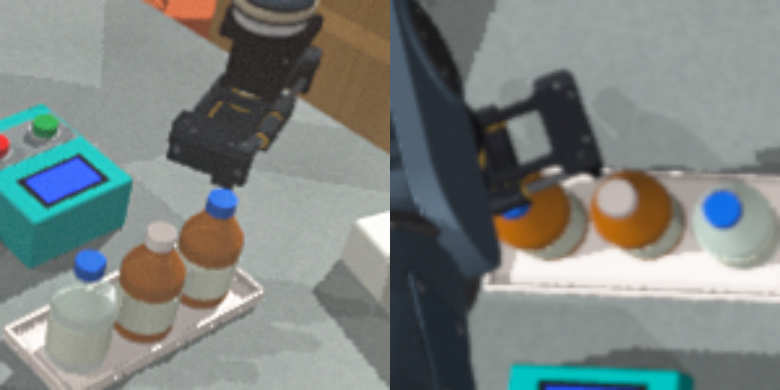

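The fingertips are just above the blue cap of the amber bottle, at about (220,190) in the left crop, and not touching it. I'll hold here.

apply_moves(
  steps=[
    [[0, 0, 0.2, 0, 0, 0, -1], [0, 0, 0.2, 0, 0, 0, -1], [0, 0, 0.2, 0, 0, 0, -1], [0, 0, 0.2, 0, 0, 0, -1], [0, 0, 0.2, 0, 0, 0, -1], [0, 0, 0.2, 0, 0, 0, -1], [0, 0, 0.2, 0, 0, 0, -1], [0, 0, 0.2, 0, 0, 0, -1], [0, 0, 0.2, 0, 0, 0, -1], [0, 0, 0.2, 0, 0, 0, -1], [0, 0, 0.2, 0, 0, 0, -1], [0, 0, 0.2, 0, 0, 0, -1], [0, 0, 0.2, 0, 0, 0, -1], [0, 0, 0.2, 0, 0, 0, -1], [0, 0, 0.2, 0, 0, 0, -1], [0, 0, 0.2, 0, 0, 0, -1], [0, 0, 0.2, 0, 0, 0, -1], [0, 0, 0.2, 0, 0, 0, -1], [0, 0, 0.2, 0, 0, 0, -1], [0, 0, 0.2, 0, 0, 0, -1]],
  ],
)

```text
time_s: 6.18
position: [0.5282, 0.3666, 0.1723]
tcp_rot: [[0.937, 0.349, 0.0], [0.349, -0.937, 0.0], [0.0, -0.0, -1.0]]
force: [-0.5, 0.4, 0.3]
opening: 0.009
grasp_force: 0.0
```

apply_moves(
  steps=[
    [[0, 0, -5, 0, 0, 0, -1], [0, 0, -10, 0, 0, 0, -1], [0, 0, -13, 0, 0, 0, -1], [-15, 12.2, -13, 0, 0, 0, -1], [-15, 12.2, -13, 0, 0, 0, -1], [-15, 12.2, -13, 0, 0, 0, -1], [-15, 12.2, -13, 0, 0, 0, -1], [-27.1, 50.3, -13, 0, 0, 0, -1], [-27.1, 50.3, -13, 0, 0, 0, -1], [-27.1, 50.3, -13, 0, 0, 0, -1], [-27.1, 50.3, -13, 0, 0, 0, -1], [-27.1, 50.3, -13, 0, 0, 0, -1], [-27.1, 50.3, -13, 0, 0, 0, -1], [-27.1, 50.3, -13, 0, 0, 0, -1], [-16.7, 61, -13, 0, 0, 0, -1], [-16.7, 61, -13, 0, 0, 0, -1], [-16.7, 61, -13, 0, 0, 0, -1], [-16.7, 61, -13, 0, 0, 0, -1], [-16.7, 61, -13, 0, 0, 0, -1], [-16.7, 61, -13, 0, 0, 0, -1]],
  ],
)

```text
time_s: 8.68
position: [0.5841, -0.2625, 0.3025]
tcp_rot: [[0.937, 0.35, -0.0], [0.35, -0.937, 0.0], [-0.0, -0.0, -1.0]]
force: [-0.4, -0.1, -1.2]
opening: 0.007
grasp_force: 0.0
```

apply_moves(
  steps=[
    [[0.1, 0, 5, 0, 0, 0, -1], [0.1, 0, 9, 0, 0, 0, -1], [0.1, 0, 12.5, 0, 0, 0, -1], [0.1, 0, 15, 0, 0, 0, -1], [0.1, 0, 17, 0, 0, 0, -1], [0.1, 0, 18.2, 0, 0, 0, -1], [0.1, 0, 18.5, 0, 0, 0, -1], [0.1, 0, 18.5, 0, 0, 0, -1]],
  ],
)

```text
time_s: 9.68
position: [0.586, -0.2631, 0.1179]
tcp_rot: [[0.937, 0.349, 0.001], [0.349, -0.937, -0.001], [0.001, 0.001, -1.0]]
force: [-0.3, 0.0, -0.1]
opening: 0.006
grasp_force: 0.0
```

```bash
python3 - <<'E'
from h import *
S=bot.capture("scene")
cv2.imwrite("pics/p2.png",cv2.resize(S[200:350,150:300],(600,600)));print(bot.read_state()["position"])
E
```

```text
[ 0.58619771 -0.26321083  0.1181804 ]
```

View pics/p2.png

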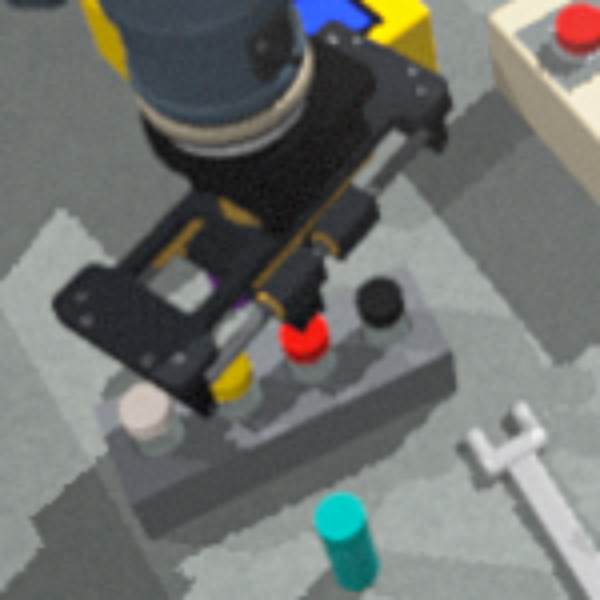

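The tips hover over the red cap, at (305,335) in the crop, and nothing has been touched. I'll hold here.

apply_moves(
  steps=[
    [[0, 0, 0, 0, 0, 0, -1], [0, 0, 0, 0, 0, 0, -1], [0, 0, 0, 0, 0, 0, -1], [0, 0, 0, 0, 0, 0, -1], [0, 0, 0, 0, 0, 0, -1], [0, 0, 0, 0, 0, 0, -1], [0, 0, 0, 0, 0, 0, -1], [0, 0, 0, 0, 0, 0, -1], [0, 0, 0, 0, 0, 0, -1], [0, 0, 0, 0, 0, 0, -1], [0, 0, 0, 0, 0, 0, -1], [0, 0, 0, 0, 0, 0, -1], [0, 0, 0, 0, 0, 0, -1], [0, 0, 0, 0, 0, 0, -1], [0, 0, 0, 0, 0, 0, -1], [0, 0, 0, 0, 0, 0, -1], [0, 0, 0, 0, 0, 0, -1], [0, 0, 0, 0, 0, 0, -1], [0, 0, 0, 0, 0, 0, -1], [0, 0, 0, 0, 0, 0, -1]],
  ],
)

```text
time_s: 12.22
position: [0.5858, -0.2629, 0.1173]
tcp_rot: [[0.937, 0.349, -0.0], [0.349, -0.937, -0.0], [-0.0, 0.0, -1.0]]
force: [-0.3, -0.5, -0.4]
opening: 0.005
grasp_force: 0.0
```

apply_moves(
  steps=[
    [[0, 0, -4, 0, 0, 0, -1], [0, 0, -9, 0, 0, 0, -1], [0, 0, -13, 0, 0, 0, -1], [3.3, -30.5, -13, 0, 0, 0, -1], [3.3, -30.5, -13, 0, 0, 0, -1], [3.3, -30.5, -13, 0, 0, 0, -1], [3.3, -30.5, -13, 0, 0, 0, -1], [3.3, -30.5, -13, 0, 0, 0, -1], [3.3, -30.5, -13, 0, 0, 0, -1], [3.3, -30.5, -13, 0, 0, 0, -1], [3.3, -30.5, -9, 0, 0, 0, -1], [3.3, -30.5, -5, 0, 0, 0, -1], [3.3, -30.5, -2, 0, 0, 0, -1], [3.3, -30.5, -0.4, 0, 0, 0, -1], [3.3, -30.5, -0.4, 0, 0, 0, -1], [3.3, -30.5, -0.4, 0, 0, 0, -1]],
  ],
)

```text
time_s: 14.22
position: [0.5112, 0.0333, 0.1217]
tcp_rot: [[0.938, 0.348, 0.001], [0.348, -0.938, -0.0], [0.001, 0.001, -1.0]]
force: [0.2, 0.7, 0.4]
opening: 0.009
grasp_force: 0.0
```

```bash
python3 - <<'E'
from h import *
S=bot.capture("scene")
cv2.imwrite("pics/p3.png",cv2.resize(S[120:270,240:390],(600,600)));print(bot.read_state()["position"])
E
```

```text
[0.51119686 0.03352335 0.12199491]
```

View pics/p3.png

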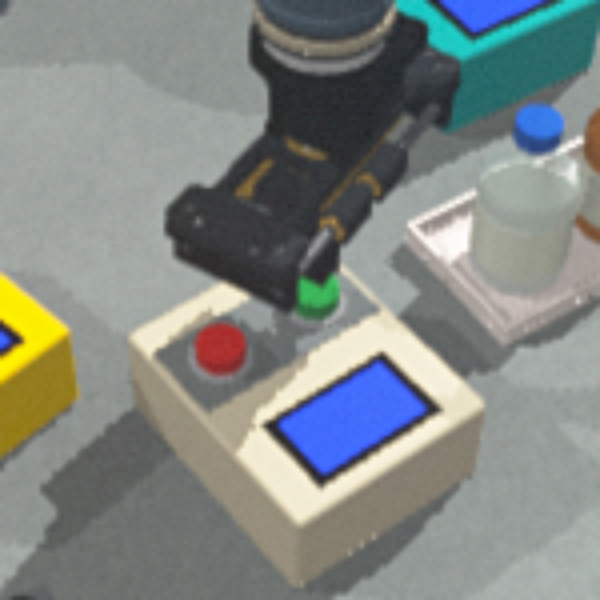

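The tips are directly over the green button, at (318,295) in the crop, and well clear of the red one. I'll press in small steps.

apply_moves(
  steps=[
    [[0, 0, 0.7, 0, 0, 0, -1], [0, 0, 1.3, 0, 0, 0, -1], [0, 0, 1.6, 0, 0, 0, -1], [0, 0, 1.9, 0, 0, 0, -1], [0, 0, 2.1, 0, 0, 0, -1], [0, 0, 2.2, 0, 0, 0, -1], [0, 0, 2.3, 0, 0, 0, -1], [0, 0, 2.3, 0, 0, 0, -1], [0, 0, 2.3, 0, 0, 0, -1]],
  ],
)

```text
time_s: 15.4
position: [0.5099, 0.0345, 0.0982]
tcp_rot: [[0.937, 0.349, -0.0], [0.349, -0.937, 0.0], [-0.0, -0.0, -1.0]]
force: [-1.2, 0.6, 2.7]
opening: 0.006
grasp_force: 1.4
```

apply_moves(
  steps=[
    [[0, 0, 0.1, 0, 0, 0, -1], [0, 0, 0.2, 0, 0, 0, -1], [0, 0, 0.3, 0, 0, 0, -1], [0, 0, 0.3, 0, 0, 0, -1], [0, 0, 0.3, 0, 0, 0, -1]],
  ],
)

```text
time_s: 16.02
position: [0.51, 0.0345, 0.0969]
tcp_rot: [[0.937, 0.349, 0.0], [0.349, -0.937, -0.0], [0.0, 0.0, -1.0]]
force: [-4.6, 1.7, 17.2]
opening: 0.005
grasp_force: 8.8
```

The force jumped to 17 N with the fingertips at the expected depth, so the button has reached its stop. I'll lift clear.

apply_moves(
  steps=[
    [[0, 0, -1, 0, 0, 0, -1], [0, 0, -4, 0, 0, 0, -1], [0, 0, -9, 0, 0, 0, -1], [0, 0, -15, 0, 0, 0, -1], [-4, -4, -20, 0, 0, 0, -1], [-7, -8, -20, 0, 0, 0, -1], [-7, -8, -20, 0, 0, 0, -1], [-7, -8, -20, 0, 0, 0, -1], [-7, -8, -20, 0, 0, 0, -1]],
  ],
)

```text
time_s: 17.15
position: [0.418, 0.0844, 0.295]
tcp_rot: [[0.937, 0.349, 0.001], [0.349, -0.937, -0.0], [0.001, 0.0, -1.0]]
force: [-0.1, 0.1, 0.1]
opening: 0.006
grasp_force: 0.0
```

```bash
python3 - <<'E'
from h import *
S=bot.capture("scene")
cv2.imwrite("pics/p4.png",cv2.resize(S[100:350,140:460],(768,600)));s=bot.read_state();print(s["position"],s["force"])
for nm,z,hue,b in [("amber",.134,110,(425,128)),("red",.077,0,(226,284)),("yellow",.077,27,(207,293)),("green",.078,65,(319,193)),("stop",.086,0,(295,207))]:
    c,_=blob(S,b,hue,11);print(nm,c.round(1),plane("scene",*c,z).round(4))
E
```

```text
[0.41784053 0.0843394  0.29485594] [-0.20287708  0.61647061  0.42667681]
amber [424.7 127.6] [0.5335 0.3651 0.134 ]
red [225.7 283.8] [ 0.588  -0.2633  0.077 ]
yellow [206.2 292.6] [ 0.5819 -0.3044  0.077 ]
green [318.2 194.2] [0.5113 0.034  0.078 ]
stop [294.6 206.4] [ 0.5134 -0.0372  0.086 ]
```

View pics/p4.png

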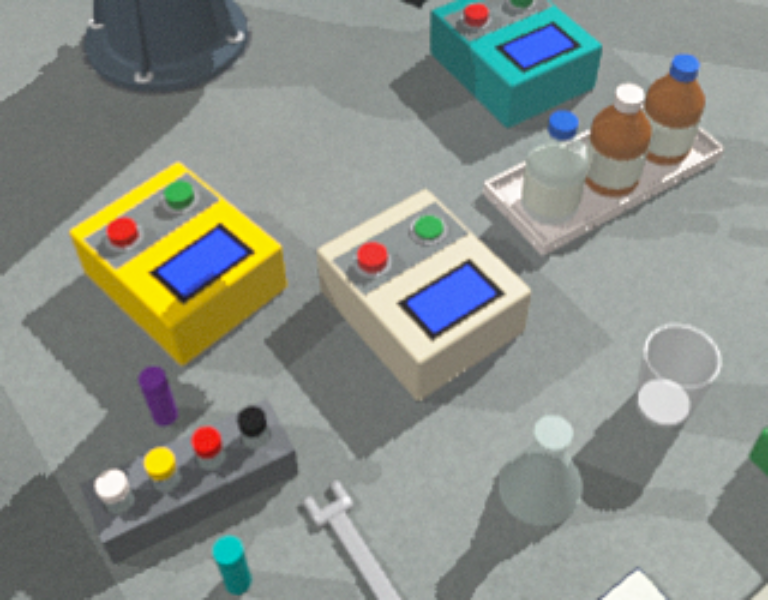

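The green button, at (428,228), is visibly lower. The red button is still out and nothing else has moved. I'll hand in.

```bash
python3 -c "
from rig import bot
print(bot.hand_in())"
```

```text
the job is handed in; nothing more can be done
None
```

I pointed at the amber bottle's blue cap and then at the red-capped vial, holding over two seconds on each. I then pressed the green button to its stop, moved the arm clear and handed the job in at about 17 s; the bottles, vials and red button showed no movement in the last picture.

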